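Pass the packing block through the width gauge

TASK

Check the width of the flat beech block: push it along the counter with the fingers, end first, from the robot's right to its left between the two upright steel posts of the gauge, and leave it lying flat a finger's width or two beyond the posts. Only push it: do not take it between the fingers or lift it, and leave the other things on the counter undisturbed.

Things in the scene. Friction and masses are not known exactly. Their poses are not given: they have to be found in the camera images.
- block_center (a point): centre, 11 mm above the counter, of the beech packing block: a plain flat wooden block, 61 mm (its x) by 92 mm (its y) by 22 mm high, z up, about 60 g, sliding freely. It starts lying on the gauge's -y side (robot's right), skewed by up to 0.55 rad and up to 45 mm off the middle of the passage
- block: the same packing block; this origin is the centre of its underside, axes as above
- gauge: width gauge fixed to the counter: two upright round steel posts, 24 mm in diameter, 30 mm high, centred at x = -46 and +46 mm, y = 0, so the free gap is 68 mm. Outside each post a dark foot, 16 mm high, reaches to |x| = 92, |y| = 17 mm; the thin strip below does not hinder sliding. Origin on the counter midway between the posts; +y is the way through, entry to exit (robot's left); z up
- grease_tin: round tin 57 mm across, 24 high; loose bystander to be left alone; origin at the centre of its underside
- eye_loupe: black eye loupe 41 mm across, 40 high; loose bystander to be left alone; origin at the centre of its underside
- gear_brass: brass gear lying flat, 42 mm across, 10 high; loose bystander to be left alone; origin at the centre of its underside
- bearing: ball bearing lying flat, 22 mm across, 7 high; loose bystander to be left alone; origin at the centre of its underside
- solder_reel: reel of solder wire standing on its flange, 50 mm across, 30 high; loose bystander to be left alone; origin at the centre of its underside
- oil_bottle: white oil bottle with red spout, 41 mm across, 118 high; loose bystander to be left alone; origin at the centre of its underside

How it is judged:
By the outcome, as a careful person would: the job done as asked, in the order asked, and still so for the second after the job is handed in, with the robot touching nothing.
It also fails if it takes over 72 s, if anything falls off the work surface, if the arm or the gripper's body presses on something with over 40 N, if the wrist force passes 120 N, or if a joint passes its speed limit or range.

ROBOT

A 7-joint arm with a two-finger parallel gripper is mounted at the origin on a cart in front of the work surface, level with it; the furniture and walls round the work are solid. World frame = base frame: x ahead of the robot, y to its left, z up, the work surface at z = 0. Lengths are in mm, angles in degrees, forces in N, time in s.
With the tool pointing down it reaches from about 400 to 850 mm from the base axis. Payload 10.4 kg.
Tool frame: the origin (TCP) lies at the very end of the fingers, on their centre line; the grasp point (between the pads) lies 19 mm behind it (arm.tcp_to_grasp is the distance from the TCP to the grasp point, in mm); z points along the fingers, y is the line along which they close (so a half turn about z gives the same grasp; the last joint's range is limited). The gripper opens to 85 mm and grips with 20 to 120 N. Pads are 22 mm wide; open, the fingers measure 114 mm over their backs; the gripper's body (76 mm by 85 mm) begins 54 mm behind the grasp point. The pads swing forward as they close: fully open they stand 13 mm farther back than shut.
Start: joints at [74.278, 19.034, -3.707, 83.658, 1.238, 77.344, -5.071], TCP at [155.738, -605.307, 231.338] pointing down, gripper open.
Joint ranges: [-148.97, 148.97], [-28.65, 121.19], [-84.17, 76.75], [9.2, 138.47], [-72.65, 252.65], [3.7, 117.97], [-149.18, 149.18]. Speed limits (degrees/s): [127.2, 127.2, 159.86, 159.86, 180, 180, 180].

INTERFACE

Orientations are given as a 3x3 rotation matrix whose columns are the frame's x, y, z axes.
In Python, from workcell import arm gives the robot as it stands. The module is installed in compiled form; this text tells all that it offers.
- The arm moves only by the shell command python3 -m jog 'ROWS' [FORCE]. ROWS is JSON, a list of rows, each a list of 7 numbers: the turn, a rotation vector about the tool's x, y, z in rad, then the shift along the tool's x, y, z in mm, then the closure, from 0 (fully open) to 1 (shut). A call has 1 to 5 rows; each row is the pose to reach, as a shift and turn from the pose commanded when the call began, along the tool's axes at that moment; what a row does not reach only later rows make up. A row lasts 1/12 s, in which the tool goes at most 41.7 mm and 7.16 degrees, less where a joint would pass 70% of its speed; a pose out of reach is approached as far as the arm can. A call with a gripper value outside its range is refused whole. The fingers move at their own pace and stop on an object; FORCE is the grip in N (left out, the last holds). Time passes only in rows, so rows that repeat a pose let the fingers close. It gives the time, the measured TCP pose, the force, the opening and the grip force at its end, in the units of the state.
- arm.sense(): the state, without advancing time (a new reading comes with each control period).
- arm.camera(name): name is "scene" or "top"; returns a dict with "frame" (400x640x3 uint8, red, green, blue), "mtx" (3x3 intrinsics, pixels), "xyz" and "attitude" of the camera in the world. Camera axes: x right, y up, looking along -z (the intrinsics and any distortion apply to the point x, -y, -z); pixel columns grow to the right and rows downward; lengths in mm; the calibration is good to about 2 mm. A picture is of the moment at which its call begins. There is no depth.
- arm.hand_in(): hands the job in; it is judged then, once.
The state is a dict: "clock": time; "joint_pos": joint angles; "dq": joint speeds; "effort": joint torques, N m; "position": TCP position; "tcp_rot": TCP orientation; "ft_force": force on the tool from outside, world axes, zero at the start; "torque": the same for the moment, N m; "opening": finger opening in mm; "grip_force": force on a finger pad.
Only numpy, scipy, OpenCV 4.12 (cv2) and the standard library are available. Lean on these libraries where they do the work, as an engineer would, in place of code of your own. Each camera call takes 0.05 s, during which the arm holds its last target. There are 200 camera calls.

## Working session

There is one attempt and no reset: what is moved stays moved. The work goes in short steps, Python scripts to look and compute and a shell command to move; the robot and the scene stay as the last step left them, time stands still between calls to the robot, and variables do not carry over. Pictures are saved under pics/ and viewed, at most 10 in all, crops included, and the job is handed in when it is done.

```bash
mkdir -p pics
cat > h.py <<'E'
from workcell import arm
import numpy as np, cv2
def snap(n,f):
    c=arm.camera(n); cv2.imwrite('pics/'+f,c['frame'][:,:,::-1]); return c
def ray(c,u,v,z=0):
    K=np.array(c['mtx']);R=np.array(c['attitude']);p=np.array(c['xyz'])
    d=np.linalg.inv(K)@[u,v,1]; d=R@[d[0],-d[1],-d[2]]
    return p+d*(z-p[2])/d[2]
E
python3 - <<'E'
from h import *
for n in('top','scene'):
    c=snap(n,n+'1.png'); print(n,c['mtx'],c['xyz'],c['attitude'],[k for k in c])
s=arm.sense();print(s['position'],s['tcp_rot'],s['opening'],s['clock'])
E
```

```text
top [[496.28258257   0.         318.23293152]
 [  0.         496.28258257 209.63647249]
 [  0.           0.           1.        ]] [ 463.96515327   18.77470749 1630.73701998] [[-0.01522523  0.99757209 -0.06795666]
 [-0.99988239 -0.01506455  0.0028762 ]
 [ 0.00184548  0.06799246  0.99768413]] ['frame', 'mtx', 'xyz', 'attitude']
scene [[445.88508114   0.         325.94704169]
 [  0.         445.88508114 190.22863948]
 [  0.           0.           1.        ]] [-641.49502715 1111.73840085  829.74796457] [[-0.67124339  0.30028247 -0.67768927]
 [-0.74084603 -0.30147546  0.60021639]
 [-0.02407223  0.90495469  0.42482648]] ['frame', 'mtx', 'xyz', 'attitude']
[ 155.62797277 -604.96847782  230.61421755] [[ 9.68454589e-01  2.49189826e-01 -3.74164313e-04]
 [ 2.49190097e-01 -9.68453877e-01  1.17620039e-03]
 [-6.92637079e-05 -1.23233471e-03 -9.99999238e-01]] 85.07436184792452 0.1
```

View pics/top1.png

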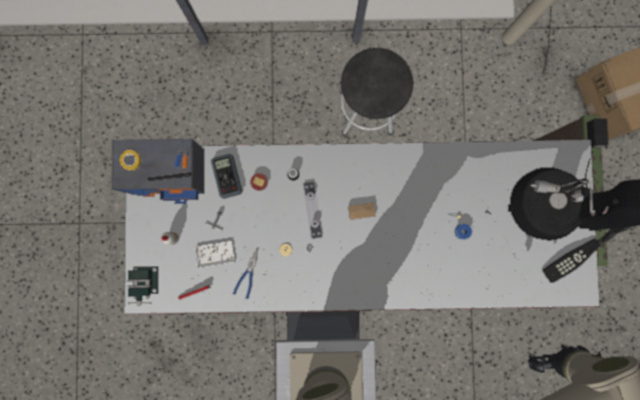

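View pics/scene1.png

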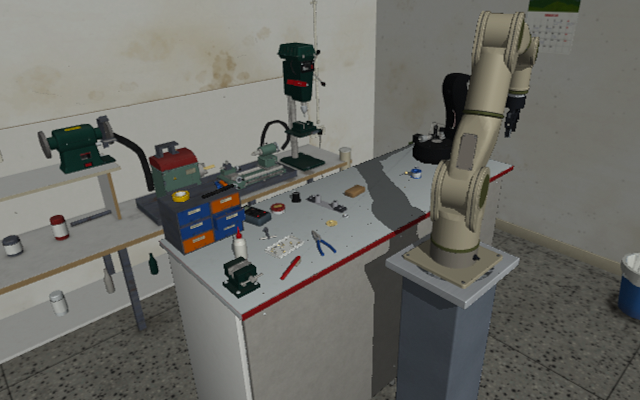

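The top view shows the block near (363,210) and the gauge from about (309,185) to (317,233). The gripper is at the lower right. I'll enlarge this area.

Run:
```python
from h import *
c=cv2.imread('pics/top1.png')[165:260,260:393]
cv2.imwrite('pics/crop1.png',cv2.resize(c,None,fx=6,fy=6,interpolation=cv2.INTER_CUBIC))
```

```text
(no output)
```

View pics/crop1.png

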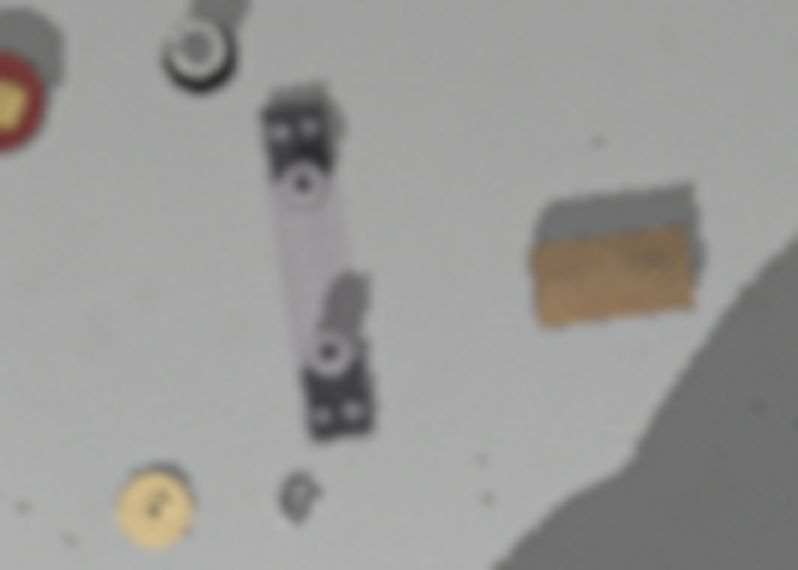

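The crop shows the post tops at (303,183) and (329,352). The block's corners are about (532,245), (688,226), (695,305) and (541,326). Beyond the gauge are the gear (155,508), the bearing (300,497) and the loupe (200,52).

```bash
cat >> h.py <<'E'
def crop(c,U,V,z,f=6,o=(260,165)): return ray(c,(U+.5)/f-.5+o[0],(V+.5)/f-.5+o[1],z)[:2]
def block(c):
    f=c['frame'].astype(int); m=((f[:,:,0]-f[:,:,2])>35).astype(np.uint8)
    m[:,:250]=0;m[:,420:]=0;m[:165]=0;m[240:]=0
    n,l,st,ce=cv2.connectedComponentsWithStats(m); i=1+np.argmax(st[1:,4])
    v,u=np.nonzero(l==i); P=np.array([ray(c,a,b,22)[:2] for a,b in zip(u,v)])
    w,E=np.linalg.eigh(np.cov(P.T)); e=E[:,1]*np.sign(E[1,1])
    return P.mean(0),e,len(P)
GP=None
E
python3 - <<'E'
from h import *
c=arm.camera('top')
a,b=crop(c,303,183,30),crop(c,329,352,30); print('posts',a,b,np.linalg.norm(a-b))
x=(a-b)/np.linalg.norm(a-b); y=np.array([-x[1],x[0]]); O=(a+b)/2; print('O',O,'y',y,np.degrees(np.arctan2(y[1],y[0])))
K=[crop(c,*p,22) for p in((532,245),(688,226),(695,305),(541,326))]
print(np.round(K),np.mean(K,0))
B,e,n=block(c); print('block',B,e,np.degrees(np.arctan2(e[1],e[0])),n)
for P in(B,np.mean(K,0)): print('in gauge',(P-O)@x,(P-O)@y)
for n,U,V,z in(('gear',155,508,5),('bearing',300,497,5),('loupe',200,52,40)): p=crop(c,U,V,z);print(n,p,(p-O)@x,(p-O)@y)
E
```

```text
posts [620.64312302  39.83673458] [529.15856195  27.14354807] 92.36093274537765
O [574.90084249  33.49014133] y [-0.13743025  0.99051145] 97.89917332082024
[[ 586.  -84.]
 [ 595. -168.]
 [ 552. -171.]
 [ 542.  -88.]] [ 568.6092927  -127.75348445]
block [ 567.64999682 -126.13662916] [-0.10811659  0.99413822] 96.20675648894154 311
in gauge -29.119593352426424 -157.11565772790198
in gauge -28.391604639042008 -158.8490076718102
gear [446.68531407 123.20383202] -114.66957312169583 106.48313023502956
bearing [451.45142334  44.22085337] -120.80333820740891 27.59457821642729
loupe [691.28663912  94.12227814] 123.61415374242866 44.06189584904512
```

The block measures about 85 x 43 mm rather than 92 x 61, so I'll check it in the other view.

Run:
```python
from h import *
c=cv2.imread('pics/scene1.png')[170:230,300:400]
a=cv2.resize(c,None,fx=8,fy=8,interpolation=cv2.INTER_CUBIC)
cv2.imwrite('pics/crop2.png',a)
c=arm.camera('top')['frame']
for r in range(190,226): print(r,' '.join('%d,%d,%d'%tuple(c[r,k]) for k in (352,362,372)))
```

```text
190 162,162,161 163,164,162 161,162,161
191 162,162,161 162,163,161 162,163,162
192 162,163,161 163,164,162 161,162,161
193 162,164,162 163,164,162 163,164,161
194 163,164,163 164,165,163 158,159,158
195 162,164,162 163,164,163 143,144,143
196 163,163,162 153,154,153 122,123,121
197 157,158,156 130,130,130 110,111,110
198 136,137,136 115,115,115 110,110,109
199 118,118,117 110,111,110 110,111,110
200 111,111,111 111,111,110 110,111,111
201 110,111,110 111,111,112 108,109,107
202 112,113,111 111,111,111 108,101,93
203 112,112,111 113,108,103 116,99,82
204 113,111,107 120,106,91 123,103,80
205 120,108,96 125,105,83 123,101,78
206 128,108,87 127,105,83 122,102,80
207 130,107,83 129,108,85 123,102,81
208 131,109,85 132,110,87 125,104,82
209 129,108,84 134,112,88 127,105,83
210 129,108,85 138,115,90 129,108,84
211 133,111,88 139,117,91 131,110,85
212 139,116,91 139,116,89 134,112,87
213 142,119,92 141,117,89 137,113,87
214 146,121,93 142,117,89 137,113,87
215 147,122,93 143,117,88 138,116,93
216 148,122,93 144,119,90 148,134,121
217 149,122,93 152,133,114 160,156,152
218 148,125,101 161,155,149 165,166,165
219 148,137,126 166,167,165 166,167,166
220 158,157,154 167,169,168 166,167,166
221 165,167,166 166,168,167 165,167,165
222 168,169,167 166,167,167 166,167,166
223 167,168,167 166,167,166 168,168,167
224 167,168,167 166,167,167 168,168,168
225 167,168,166 167,168,167 167,169,167
```

View pics/crop2.png

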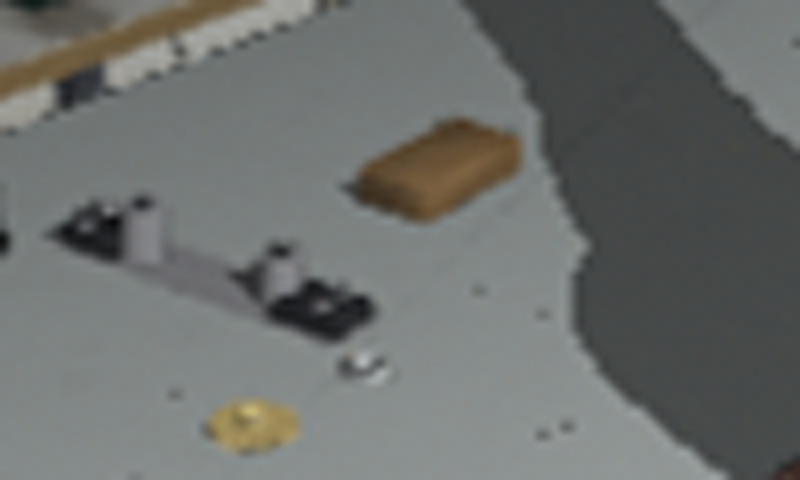

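In the scene view, the block's top corners are about (362,168), (430,195), (522,137) and (455,118). Its bottom corners are about (360,192), (425,221) and (520,163).

Run:
```python
from h import *
c=arm.camera('scene')
g=lambda U,V,z: np.round(crop(c,U,V,z,8,(300,170)),0)
print('top',g(362,168,22),g(430,195,22),g(522,137,22),g(455,118,22))
print('bot',g(360,192,0),g(425,221,0),g(520,163,0))
print('posts',g(144,204,30),g(283,248,30))
```

```text
top [588. -84.] [539. -86.] [ 555. -172.] [ 598. -165.]
bot [600. -95.] [551. -94.] [ 565. -182.]
posts [624.  38.] [536.  22.]
```

```bash
cat >> h.py <<'E'
O=np.array([575,33.5]); GX=np.array([.9905,.1374]); GY=np.array([-.1374,.9905])
def go(gx,gy,z,yaw):
    """tool shift to gauge coordinates; yaw = wanted world angle of tool x"""
    s=arm.sense();R=np.array(s['tcp_rot']);p=np.array(s['position'])
    t=np.append(O+gx*GX+gy*GY,z)
    d=R.T@(t-p); a=np.degrees(np.arctan2(R[1,0],R[0,0])); q=p[:2]-O
    print('now g',np.round([q@GX,q@GY,p[2]],1),'yaw',round(a,2),'shift',np.round(d,1),'rz',round(-np.radians((yaw-a+180)%360-180),3),'F',np.round(s['ft_force'],1),'open',round(s['opening'],1),'t',s['clock'])
def see():
    B,e,n=block(arm.camera('top')); q=B-O
    print('block g',np.round([q@GX,q@GY],1),'ang vs gauge',round(np.degrees(np.arctan2(e[1],e[0]))-97.9,1),n)
E
python3 -c "
from h import *
go(-88,-158,150,7.9)"
```

```text
now g [-503.1 -575.   231. ] yaw 14.43 shift [ 459.8 -367.    81.2] rz 0.114 F [-0.6  0.4  0.2] open 85.3 t 0.25
```

```bash
A='x'; 
python3 -m jog '[[0,0,0,31,-24,5,0.2],[0,0,0,62,-49,11,0.4],[0,0,0,92,-73,16,0.41],[0,0,0,122,-98,22,0.41],[0,0,0,153,-122,27,0.41]]'
python3 -m jog '[[0,0,0,31,-24,5,0.41],[0,0,0,62,-49,11,0.41],[0,0,0,92,-73,16,0.41],[0,0,0,122,-98,22,0.41],[0,0,0,153,-122,27,0.41]]'
python3 -m jog '[[0,0,0.03,31,-24,5,0.41],[0,0,0.06,62,-49,11,0.41],[0,0,0.114,92,-73,16,0.41],[0,0,0.114,122,-98,22,0.41],[0,0,0.114,153,-122,27,0.41]]'
python3 -c "
from h import *
go(-88,-158,60,7.9);see()"
```

```text
clock: 0.67
position: [274.0, -447.3, 204.0]
tcp_rot: [[0.969, 0.249, -0.0], [0.249, -0.969, -0.0], [-0.0, 0.0, -1.0]]
ft_force: [0.6, -0.7, 0.6]
opening: 50.7
grip_force: 0.0
clock: 1.08
position: [391.8, -291.1, 177.2]
tcp_rot: [[0.969, 0.249, 0.0], [0.249, -0.969, -0.0], [-0.0, 0.0, -1.0]]
ft_force: [0.4, -0.0, -0.7]
opening: 50.4
grip_force: 0.0
clock: 1.5
position: [509.8, -134.8, 150.2]
tcp_rot: [[0.991, 0.137, 0.0], [0.137, -0.991, -0.0], [0.0, 0.0, -1.0]]
ft_force: [0.6, -0.9, 0.3]
opening: 50.5
grip_force: 0.0
now g [ -87.7 -157.8  150.2] yaw 7.86 shift [-0.3  0.2 90.2] rz -0.001 F [ 0.6 -0.9  0.3] open 50.5 t 1.5
block g [116.7 159.5] ang vs gauge -87.1 210
```

```bash
sed -i 's/m\[:,:250\]=0/m[:,275:][:,:0]=0;m[:,:275]=0/' h.py
python3 -m jog '[[0,0,0,0,0,35,0.41],[0,0,0,0,0,70,0.41],[0,0,0,0,0,105,0.41],[0,0,0,0,0,130,0.41],[0,0,0,0,0,144,0.41]]'
python3 - <<'E'
from h import *
go(-70,-158,6,7.9);see()
c=snap('top','top2.png'); cv2.imwrite('pics/crop3.png',cv2.resize(cv2.imread('pics/top2.png')[165:260,280:413],None,fx=6,fy=6,interpolation=cv2.INTER_CUBIC))
E
```

```text
clock: 1.97
position: [507.1, -136.1, 3.0]
tcp_rot: [[0.99, 0.138, -0.004], [0.138, -0.99, 0.001], [-0.004, -0.002, -1.0]]
ft_force: [0.5, 0.2, -0.0]
opening: 50.6
grip_force: 0.0
now g [ -90.6 -158.6    3. ] yaw 7.91 shift [20.6 -0.6 -3. ] rz 0.0 F [ 0.5  0.2 -0. ] open 50.6 t 1.9667
block g [ -25.9 -123.5] ang vs gauge 80.5 46
```

View pics/crop3.png

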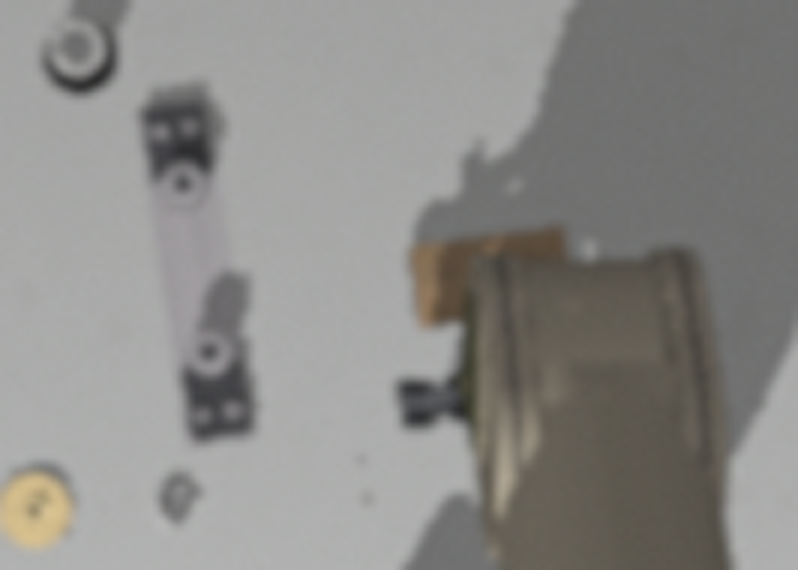

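The finger shows at (398–440, 380–425), left of the grey wrist. The block's left end is at U≈415. I'll check where the model predicts the finger should be.

```bash
cat >> h.py <<'E'
def proj(c,P):
    q=np.array(c['attitude']).T@(np.array(P)-c['xyz']); q=np.array(c['mtx'])@[q[0],-q[1],-q[2]]; return q[:2]/q[2]
E
python3 - <<'E'
from h import *
c=arm.camera('top'); s=arm.sense(); R=np.array(s['tcp_rot']);p=np.array(s['position'])
for l in ([11,-40,0],[-11,-40,0],[11,-40,-60],[-11,-40,-60],[0,-50,-73]):
    u,v=proj(c,p+R@l); print(l,(u-280)*6,(v-165)*6)
s=snap('scene','s2.png'); cv2.imwrite('pics/crop4.png',cv2.resize(cv2.imread('pics/s2.png')[160:230,300:400],None,fx=8,fy=8,interpolation=cv2.INTER_CUBIC))
E
```

```text
[11, -40, 0] 431.2287257237456 376.02548131077066
[-11, -40, 0] 437.5718512896509 415.9087639954786
[11, -40, -60] 439.24482700605483 372.18279227816276
[-11, -40, -60] 445.83850528205335 413.5890279205867
[0, -50, -73] 425.434760483304 395.1048560656891
```

View pics/crop4.png

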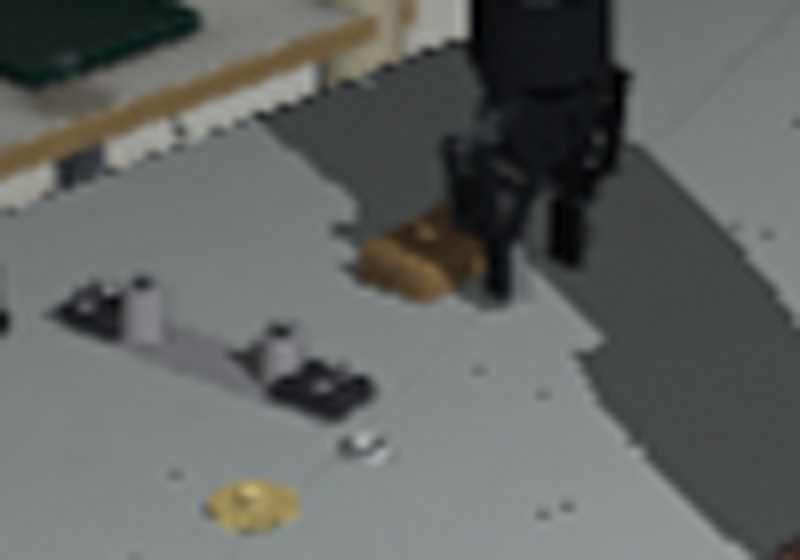

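```bash
python3 -m jog '[[0,0,0,8,0,-2,0.41],[0,0,0,15,0,-2,0.41],[0,0,0,20,0,-2,0.41],[0,0,0,25,0,-2,0.41],[0,0,0,30,0,-2,0.41]]'
python3 -m jog '[[0,0,0,3,0,0,0.41],[0,0,0,6,0,0,0.41],[0,0,0,9,0,0,0.41],[0,0,0,12,0,0,0.41],[0,0,0,14,0,0,0.41]]'
python3 -c "
from h import *
go(-44,-158,6,7.9)"
python3 -m jog '[[0,0,0,-20,0,0,0.41],[0,0,0,-40,0,0,0.41],[0,0,0,-40,0,-40,0.41],[0,0,0,-40,0,-80,0.6],[0,0,0,-40,0,-110,0.7]]'
python3 -m jog '[[0,0,0.12,0,35,-10,0.7],[0,0,0.24,0,70,-20,0.7],[0,0,0.36,0,105,-20,0.7],[0,0,0.48,0,140,-20,0.7],[0,0,0.6,0,170,-20,0.7]]'
python3 -c "
from h import *
go(-5,-245,80,-82.1);see()"
```

```text
clock: 2.58
position: [539.6, -132.4, 8.7]
tcp_rot: [[0.991, 0.137, 0.001], [0.137, -0.991, -0.0], [0.001, 0.0, -1.0]]
ft_force: [0.0, 0.0, 0.6]
opening: 50.3
grip_force: 0.4
clock: 3.0
position: [553.0, -130.4, 8.3]
tcp_rot: [[0.991, 0.137, 0.0], [0.137, -0.991, 0.0], [0.0, -0.0, -1.0]]
ft_force: [-0.5, -0.2, 0.3]
opening: 50.2
grip_force: 0.1
now g [ -44.3 -159.3    8.3] yaw 7.9 shift [ 0.3 -1.3  2.3] rz -0.0 F [-0.5 -0.2  0.3] open 50.2 t 3.0
clock: 3.42
position: [513.3, -135.9, 121.0]
tcp_rot: [[0.991, 0.137, 0.002], [0.137, -0.991, -0.0], [0.001, 0.001, -1.0]]
ft_force: [1.2, -0.5, 0.5]
opening: 27.1
grip_force: 0.0
clock: 3.83
position: [536.3, -307.2, 138.7]
tcp_rot: [[0.892, -0.452, 0.0], [-0.452, -0.892, -0.001], [0.001, 0.001, -1.0]]
ft_force: [0.0, 0.5, 0.1]
opening: 25.7
grip_force: 0.0
now g [ -85.2 -332.1  138.7] yaw -26.89 shift [  16.1 -117.3   58.6] rz 0.964 F [0.  0.5 0.1] open 25.7 t 3.8333
block g [ -11.7 -156.8] ang vs gauge 1.0 317
```

```bash
python3 -c "
from h import *
go(-75,-157,70,7.9)"
```

```text
now g [ -87.1 -338.4  138.2] yaw -27.76 shift [ -96.  -154.7   67.4] rz -0.622 F [-5.2 -4.2 -0.3] open 25.5 t 3.8833
```

```bash
python3 -m jog '[[0,0,-0.12,-20,-31,10,0.5],[0,0,-0.24,-40,-62,20,0.41],[0,0,-0.36,-60,-93,30,0.41],[0,0,-0.48,-80,-124,40,0.41],[0,0,-0.6,-96,-154,60,0.41]]'
python3 -m jog '[[0,0,-0.02,0,0,20,0.41],[0,0,-0.02,0,0,30,0.41],[0,0,-0.02,0,0,40,0.41],[0,0,-0.02,0,0,40,0.41],[0,0,-0.02,0,0,40,0.41]]'
python3 -c "
from h import *
go(-33,-157,6,7.9)"
```

```text
clock: 4.3
position: [519.6, -121.8, 79.5]
tcp_rot: [[0.99, 0.144, 0.003], [0.144, -0.99, -0.001], [0.003, 0.001, -1.0]]
ft_force: [1.7, -0.3, 0.2]
opening: 50.3
grip_force: 0.0
clock: 4.72
position: [519.2, -124.9, 38.3]
tcp_rot: [[0.988, 0.154, -0.0], [0.154, -0.988, -0.0], [-0.0, 0.0, -1.0]]
ft_force: [0.1, -0.8, 0.1]
opening: 50.5
grip_force: 0.0
now g [ -77.1 -149.2   38.3] yaw 8.89 shift [43.9  8.5 32.3] rz 0.017 F [ 0.1 -0.8  0.1] open 50.5 t 4.7167
```

```bash
python3 -m jog '[[0,0,0.017,0,8,12,0.41],[0,0,0.017,2,8,24,0.41],[0,0,0.017,6,8,31,0.41],[0,0,0.017,14,8,31,0.41],[0,0,0.017,22,8,31,0.41]]'
python3 -m jog '[[0,0,0,5,0,0,0.41],[0,0,0,10,0,0,0.41],[0,0,0,15,0,0,0.41],[0,0,0,19,0,0,0.41],[0,0,0,22,0,0,0.41]]'
python3 -c "
from h import *
go(-33,-157,6,7.9)"
python3 -m jog '[[0,0,0,-20,0,0,0.41],[0,0,0,-40,0,0,0.41],[0,0,0,-40,0,-40,0.41],[0,0,0,-40,0,-70,0.6],[0,0,0,-40,0,-90,0.7]]'
python3 -m jog '[[0,0,0.12,0,35,-10,0.7],[0,0,0.24,0,70,-20,0.7],[0,0,0.36,0,105,-20,0.7],[0,0,0.48,0,120,-20,0.7],[0,0,0.6,0,120,-20,0.7]]'
python3 -m jog '[[0,0,0.12,0,0,0,0.7],[0,0,0.24,0,0,0,0.7],[0,0,0.36,0,0,0,0.7],[0,0,0.48,0,0,0,0.7],[0,0,0.6,0,0,0,0.7]]'
python3 -c "
from h import *
see();go(0,-232,40,-82.1)"
```

```text
clock: 5.13
position: [542.5, -127.9, 6.8]
tcp_rot: [[0.99, 0.14, -0.001], [0.14, -0.99, 0.0], [-0.001, -0.001, -1.0]]
ft_force: [-1.5, -0.3, 0.2]
opening: 50.7
grip_force: 0.0
clock: 5.55
position: [564.5, -124.9, 7.5]
tcp_rot: [[0.99, 0.14, 0.0], [0.14, -0.99, -0.0], [0.0, 0.0, -1.0]]
ft_force: [-0.7, 0.6, 1.3]
opening: 50.3
grip_force: 0.4
now g [ -32.2 -155.5    7.5] yaw 8.08 shift [-0.8  1.5  1.5] rz 0.003 F [-0.7  0.6  1.3] open 50.3 t 5.55
clock: 5.97
position: [525.1, -130.8, 100.3]
tcp_rot: [[0.99, 0.14, 0.003], [0.14, -0.99, -0.001], [0.003, 0.001, -1.0]]
ft_force: [0.3, 0.3, 0.3]
opening: 27.1
grip_force: 0.0
clock: 6.38
position: [540.6, -254.8, 117.5]
tcp_rot: [[0.891, -0.454, 0.0], [-0.454, -0.891, -0.002], [0.001, 0.002, -1.0]]
ft_force: [-0.7, 0.9, -0.1]
opening: 25.7
grip_force: 0.0
clock: 6.8
position: [541.3, -249.4, 117.4]
tcp_rot: [[0.484, -0.875, 0.0], [-0.875, -0.484, -0.0], [0.0, -0.0, -1.0]]
ft_force: [0.1, 0.8, -0.2]
opening: 25.4
grip_force: 0.0
block g [   0.5 -156.8] ang vs gauge -0.5 316
now g [ -72.3 -275.6  117.5] yaw -61.54 shift [-15.4 -83.   77.5] rz 0.359 F [-0.2  0.2 -0.3] open 25.6 t 6.85
```

```bash
python3 -m jog '[[0,0,0.12,-4,-20,0,0.76],[0,0,0.24,-8,-40,20,0.76],[0,0,0.359,-12,-60,40,0.76],[0,0,0.359,-15,-83,60,0.76],[0,0,0.359,-15,-83,77,0.76]]'
python3 -m jog '[[0,0,0,0,0,10,0.76],[0,0,0,0,0,10,0.76]]'
python3 -c "
from h import *
see();go(0,-230,6,-82.1)"
```

```text
clock: 7.27
position: [601.4, -200.4, 49.8]
tcp_rot: [[0.164, -0.986, -0.001], [-0.986, -0.164, 0.005], [-0.005, -0.0, -1.0]]
ft_force: [0.4, -0.1, -1.2]
opening: 20.4
grip_force: 0.0
clock: 7.43
position: [599.5, -195.1, 34.8]
tcp_rot: [[0.173, -0.985, -0.01], [-0.985, -0.173, 0.007], [-0.008, 0.008, -1.0]]
ft_force: [-0.8, 1.0, -0.0]
opening: 20.4
grip_force: 0.0
block g [   1.6 -149.1] ang vs gauge 8.2 253
now g [  -7.5 -231.9   36.5] yaw -80.21 shift [-1.4 -7.8 30.5] rz 0.033 F [0.1 0.1 0.1] open 20.5 t 7.4833
```

```bash
python3 -m jog '[[0,0,0.033,0,-7.8,8,0.76],[0,0,0.033,0,-7.8,16,0.76],[0,0,0.033,0,-7.8,24,0.76],[0,0,0.033,0,-7.8,30,0.76],[0,0,0.033,0,-7.8,30,0.76]]'
python3 -m jog '[[0,0,0,-3,0,0,0.76],[0,0,0,-6,0,0,0.76],[0,0,0,-9,0,0,0.76],[0,0,0,-12,0,0,0.76],[0,0,0,-15,0,0,0.76]]'
python3 -c "
from h import *
see();go(0,-175,6,-82.1)"
```

```text
clock: 7.9
position: [606.2, -197.8, 6.5]
tcp_rot: [[0.132, -0.991, -0.007], [-0.991, -0.132, 0.008], [-0.009, 0.005, -1.0]]
ft_force: [-0.2, 0.2, -0.2]
opening: 20.5
grip_force: 0.0
clock: 8.32
position: [605.9, -181.7, 8.3]
tcp_rot: [[0.133, -0.991, -0.004], [-0.991, -0.133, 0.007], [-0.007, 0.003, -1.0]]
ft_force: [0.3, 0.2, 0.1]
opening: 20.3
grip_force: 0.0
block g [   1.8 -141.4] ang vs gauge 15.8 196
now g [   1.2 -216.5    8.1] yaw -82.31 shift [-41.5   1.4   2.5] rz -0.004 F [ 0.5  0.5 -0.8] open 20.5 t 8.3667
```

```bash
python3 -m jog '[[0,0,0,-7,0.7,1,0.76],[0,0,0,-14,1.4,2,0.76],[0,0,0,-21,1.4,2,0.76],[0,0,0,-28,1.4,2,0.76],[0,0,0,-35,1.4,2,0.76]]'
python3 -m jog '[[0,0,0,-7,0,0,0.76],[0,0,0,-14,0,0,0.76],[0,0,0,-21,0,0,0.76],[0,0,0,-28,0,0,0.76],[0,0,0,-35,0,0,0.76]]'
python3 -m jog '[[0,0,0,-6,0,0,0.76],[0,0,0,-12,0,0,0.76],[0,0,0,-17,0,0,0.76],[0,0,0,-21,0,0,0.76],[0,0,0,-23,0,0,0.76]]'
python3 - <<'E'
from h import *
go(0,-120,6,-82.1);see()
snap('top','top5.png'); cv2.imwrite('pics/crop5.png',cv2.resize(cv2.imread('pics/top5.png')[165:260,270:403],None,fx=6,fy=6,interpolation=cv2.INTER_CUBIC))
E
```

```text
clock: 8.78
position: [599.5, -146.7, 6.1]
tcp_rot: [[0.133, -0.991, -0.005], [-0.991, -0.133, 0.007], [-0.007, 0.004, -1.0]]
ft_force: [0.3, -0.3, -0.8]
opening: 20.5
grip_force: 0.1
clock: 9.2
position: [594.8, -111.9, 6.4]
tcp_rot: [[0.133, -0.991, -0.005], [-0.991, -0.133, 0.007], [-0.007, 0.004, -1.0]]
ft_force: [0.0, 0.2, -0.2]
opening: 20.6
grip_force: 0.1
clock: 9.62
position: [592.0, -89.5, 6.6]
tcp_rot: [[0.133, -0.991, -0.005], [-0.991, -0.133, 0.007], [-0.007, 0.004, -1.0]]
ft_force: [-0.2, 0.0, -0.1]
opening: 20.4
grip_force: 0.1
now g [-1.000e-01 -1.241e+02  6.600e+00] yaw -82.35 shift [-4.1 -0.   0.6] rz -0.004 F [-0.2  0.  -0.1] open 20.4 t 9.6167
block g [  2.5 -51.7] ang vs gauge 38.7 160
```

View pics/crop5.png

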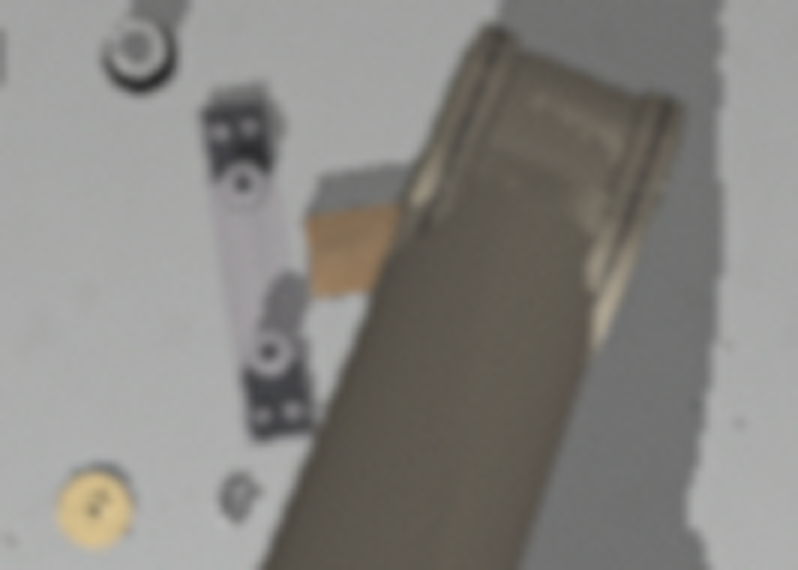

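The block's front edge runs from (307,216) to (316,298), about 1 mm off the passage line and straight. I'll push it through.

```bash
python3 -m jog '[[0,0,0,-6,0,0,0.76],[0,0,0,-12,0,0,0.76],[0,0,0,-18,0,0,0.76],[0,0,0,-24,0,0,0.76],[0,0,0,-30,0,0,0.76]]'
python3 -m jog '[[0,0,0,-6,0,0,0.76],[0,0,0,-12,0,0,0.76],[0,0,0,-18,0,0,0.76],[0,0,0,-24,0,0,0.76],[0,0,0,-30,0,0,0.76]]'
python3 - <<'E'
from h import *
go(0,26,6,-82.1)
snap('scene','s6.png'); cv2.imwrite('pics/crop6.png',cv2.resize(cv2.imread('pics/s6.png')[160:230,300:400],None,fx=8,fy=8,interpolation=cv2.INTER_CUBIC))
E
```

```text
clock: 10.13
position: [588.0, -59.7, 6.9]
tcp_rot: [[0.133, -0.991, -0.004], [-0.991, -0.133, 0.007], [-0.007, 0.004, -1.0]]
ft_force: [-0.1, -0.8, 0.3]
opening: 20.6
grip_force: 0.3
clock: 10.55
position: [583.9, -30.1, 7.0]
tcp_rot: [[0.133, -0.991, -0.005], [-0.991, -0.133, 0.007], [-0.007, 0.004, -1.0]]
ft_force: [-0.1, -1.1, -0.7]
opening: 20.2
grip_force: 0.1
now g [  0.1 -64.2   7. ] yaw -82.38 shift [-90.2   0.5   1.7] rz -0.005 F [-0.1 -1.1 -0.7] open 20.2 t 10.55
```

View pics/crop6.png

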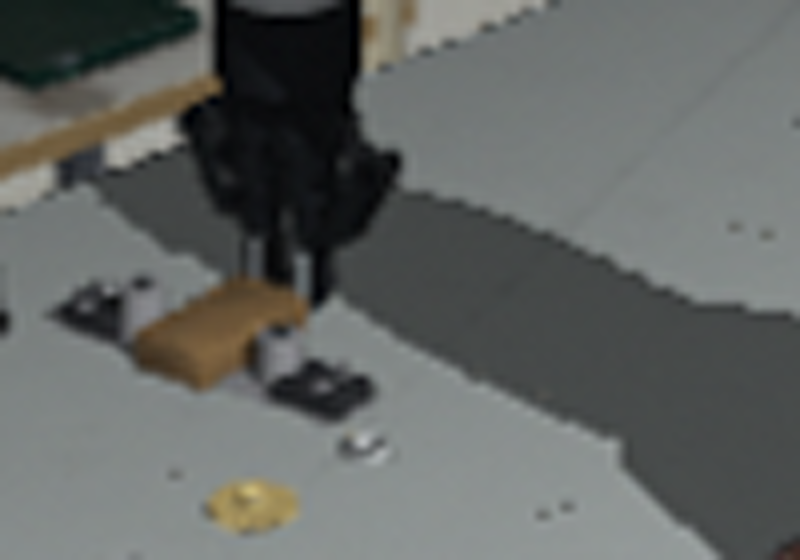

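The block is sliding between the posts, with its front edge at (140–205, 350–385) and clear space to both posts. The knuckles are above post height. Continuing.

```bash
python3 -m jog '[[0,0,0,-6,0,0.5,0.76],[0,0,0,-12,0,1,0.76],[0,0,0,-18,0,1,0.76],[0,0,0,-24,0,1,0.76],[0,0,0,-30,0,1,0.76]]' | grep -E 'pos|ft'
python3 -m jog '[[0,0,0,-6,0,0,0.76],[0,0,0,-12,0,0,0.76],[0,0,0,-18,0,0,0.76],[0,0,0,-24,0,0,0.76],[0,0,0,-30,0,0,0.76]]' | grep -E 'pos|ft'
python3 -m jog '[[0,0,0,-6,0,0,0.76],[0,0,0,-12,0,0,0.76],[0,0,0,-18,0,0,0.76],[0,0,0,-24,0,0,0.76],[0,0,0,-28,0,0,0.76]]' | grep -E 'pos|ft'
python3 - <<'E'
from h import *
go(0,26,6,-82.1)
snap('scene','s7.png'); cv2.imwrite('pics/crop7.png',cv2.resize(cv2.imread('pics/s7.png')[160:230,300:400],None,fx=8,fy=8,interpolation=cv2.INTER_CUBIC))
E
```

```text
position: [580.0, -0.3, 6.2]
ft_force: [0.9, -0.1, 0.0]
position: [576.0, 29.3, 6.5]
ft_force: [-0.1, -0.6, 0.5]
position: [572.4, 57.3, 6.7]
ft_force: [-0.4, 0.0, 0.7]
now g [ 0.7 24.   6.7] yaw -82.36 shift [-2.   0.7  0.7] rz -0.004 F [-0.4  0.   0.7] open 20.6 t 11.85
```

View pics/crop7.png

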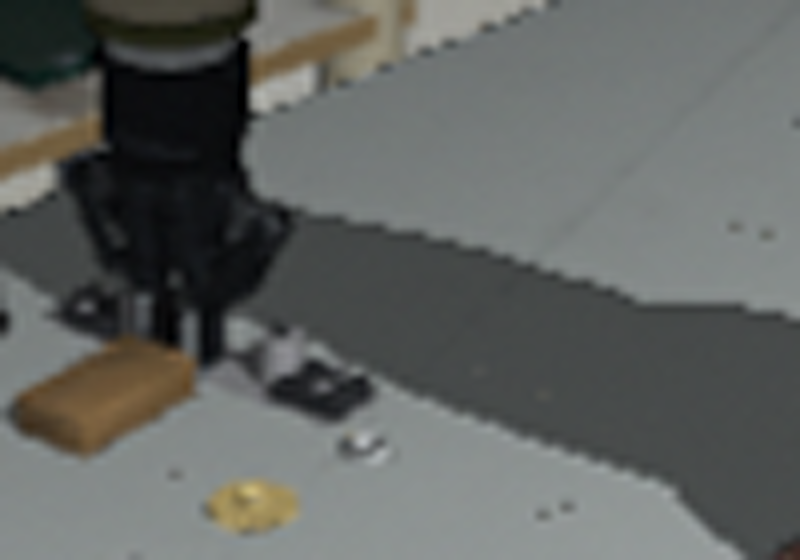

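The block lies flat beyond the posts, with its trailing end by the fingers at (130–195, 345–385). Now I'll retreat and check.

```bash
python3 -m jog '[[0,0,0,8,0,0,0.76],[0,0,0,25,0,0,0.76],[0,0,0,50,0,0,0.76],[0,0,0,80,0,0,0.76],[0,0,0,100,0,-20,0.76]]' | grep -E 'pos|ft'
python3 -m jog '[[0,0,0,20,0,-35,0.76],[0,0,0,50,0,-70,0.76],[0,0,0,85,0,-90,0.76],[0,0,0,120,0,-100,0.76],[0,0,0,155,0,-110,0.76]]' | grep -E 'pos|ft'
python3 -m jog '[[0,0,0,0,0,0,0.76],[0,0,0,0,0,0,0.76],[0,0,0,0,0,0,0.76]]' | grep -E 'pos|ft'
python3 - <<'E'
from h import *
c=snap('top','top8.png')
f=c['frame'].astype(int); m=((f[:,:,0]-f[:,:,2])>35)
m[:,:270]=0;m[:,340:]=0;m[:180]=0;m[235:]=0
v,u=np.nonzero(m);P=np.array([ray(c,a,b,22)[:2] for a,b in zip(u,v)])-O
g=np.c_[P@GX,P@GY];print(len(g),g.mean(0),g.min(0),g.max(0))
cv2.imwrite('pics/crop8.png',cv2.resize(cv2.imread('pics/top8.png')[165:260,230:363],None,fx=6,fy=6,interpolation=cv2.INTER_CUBIC))
E
```

```text
position: [583.7, -46.2, 23.8]
ft_force: [-0.1, -0.0, 0.4]
position: [606.8, -200.5, 136.8]
ft_force: [1.1, -0.1, -0.5]
position: [606.4, -197.8, 134.6]
ft_force: [1.6, -0.1, -1.0]
316 [ 1.85166464 77.54906699] [-18.76003171  37.0211477 ] [ 23.31235473 117.87753174]
```

View pics/crop8.png

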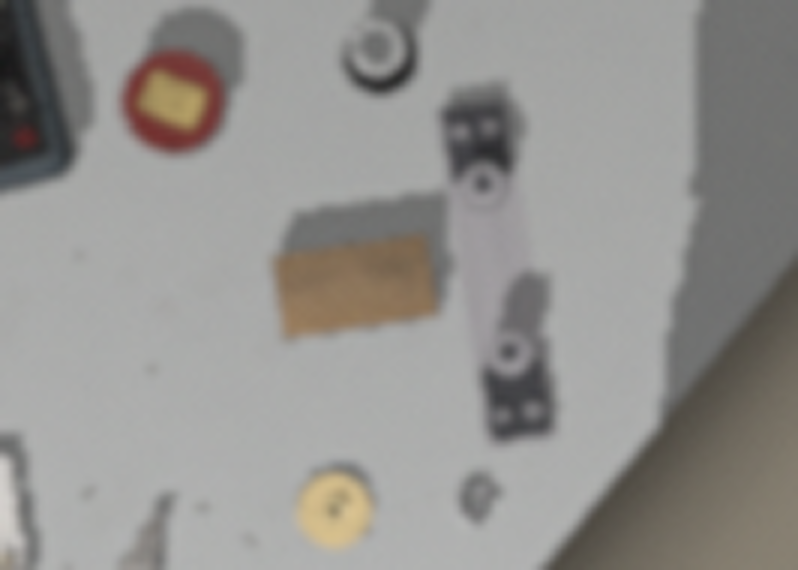

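The block lies flat from (275,245) to (437,335), its trailing end about 23 mm past the posts. The things around it look undisturbed, so I'm handing in.

```bash
python3 -c "
from workcell import arm
print(arm.hand_in())"
```

```text
the job is handed in; nothing more can be done
None
```

The block went end first between the posts, pushed only, and lies flat about 23 mm beyond them with nothing else disturbed in the last picture; I've handed the job in, but note it looked and pushed like a block about 43–48 mm wide, not the stated 61 mm.

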